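Tip the offcut tray into the scrap bin

TASK

Clear up the model-making table: first take the straightedge off the top of the scrap bin and lay it flat on the green cutting mat, then carry the tray of wood offcuts over the bin by its bar and tip all four offcuts into the bin, and last stand the empty tray upright on the mat again, clear of the straightedge. Put the straightedge and the tray down gently, do not drop them, and leave the other things standing where they are.

Things in the scene. Friction and masses are not known exactly. Their poses are not given: they have to be found in the camera images.
- mat: green gridded cutting mat, 360 (x) x 460 (y) x 3 mm, fixed on the white table; origin at the centre of its underside, so its upper face is at z 3 mm in this frame
- bin: scrap bin: grey plastic open-topped box, outside 250 (x) x 290 (y) x 130 mm high, walls and floor 6 mm, fixed; origin at the centre of its underside
- straightedge: aluminium cutting straightedge, a flat bar 290 (along its x) x 40 (y) x 10 (z) mm, 220 g, with a thin dark strip along its upper face; at the start it lies across the bin's rim along the bin's x; origin at the centre of its underside
- tray: plywood tray, 170 (x) x 212 (y) mm, 0.4 kg, floor 6 mm: back wall (+x) 60 mm high, side walls 50 mm, NO wall at the front (-x), which roughly faces the robot. Round wooden carrying bar, 24 mm diameter, over the middle along y between two 44 mm wide uprights 132 mm high (200 mm apart inside). Origin at the centre of its underside; starts on the mat, the offcuts in it
- tray_handle (a point): middle of the axis of the tray's carrying bar, 115 mm above the tray's underside; axes as the tray's
- tray_lip (a point): middle of the tray's open front edge (x = -85 mm, z = 3 mm in the tray's frame)
- offcut1: wood offcut, block 42 x 70 x 34 mm, lying in the tray; origin at the centre of its underside
- offcut2: wood offcut, block 45 x 62 x 40 mm, lying in the tray; origin at the centre of its underside
- offcut3: wood offcut, stepped block 44 x 72 mm, 18 mm thick, 38 mm at one end, lying in the tray; origin at the centre of its underside
- offcut4: plywood offcut, block 40 x 74 x 28 mm, lying in the tray; origin at the centre of its underside
- cup: bystander: clear plastic cup, 68 mm wide, 85 mm high, standing on the mat beside the tray; origin under its centre
- foam_cube: bystander: white cube of 50 mm on the mat, on the other side of the tray; origin under its centre
- glue: bystander: white glue bottle, 50 mm diameter, 130 mm high, at the right of the robot
- tape: bystander: ring-shaped roll, 90 mm diameter, 25 mm high, at the back of the table
- driver: bystander: screwdriver lying at the right of the robot
- jar: bystander: steel beaker, 76 mm wide, 100 mm high, at the robot's left
There are look-alikes about, which are no part of the job. What is shaped like the offcut2 but blue or red is not meant.

How it is judged:
By the outcome, as a careful person would: the job done as asked, in the order asked, and still so for the second after the job is handed in, with the robot touching nothing.
It also fails if it takes over 72 s, if anything falls off the work surface, if the arm or the gripper's body presses on something with over 40 N, if the wrist force passes 120 N, or if a joint passes its speed limit or range.

ROBOT

A 6-joint arm with a two-finger parallel gripper is mounted at the origin on the work surface. World frame = base frame: x ahead of the robot, y to its left, z up, the work surface at z = 0. Lengths are in m, angles in rad, forces in N, time in s.
With the tool pointing down it reaches from about 0.225 to 0.875 m from the base axis. Payload 3.4 kg.
Tool frame: the origin (TCP) lies at the very end of the fingers, on their centre line; the grasp point (between the pads) lies 19 mm behind it (grasp_offset is the distance from the TCP to the grasp point, in m); y points along the fingers, z is the direction in which the jaws open and shut, and the axes are right-handed (so a half turn about y gives the same grasp; the last joint's range is limited). The gripper opens to 85 mm and grips with 20 to 120 N. Pads are 22 mm wide; open, the fingers measure 114 mm over their backs; the gripper's body (76 mm by 85 mm) begins 54 mm behind the grasp point. The pads swing forward as they close: fully open they stand 13 mm farther back than shut.
Start: joints at [1.218, 0.276, 1.505, -0, 1.361, -0.121], TCP at [0.132, 0.56, 0.231] pointing down, gripper open.
Joint ranges: [-2.89, 2.89], [-0.75, 2.08], [0.22, 2.7], [-1.18, 4.32], [0.11, 2.71], [-2.7, 2.7]. Speed limits (rad/s): [2.57, 2.57, 3.14, 3.14, 3.14, 3.14].

INTERFACE

Orientations are given as a unit quaternion [w, x, y, z].
In Python, from rig import get_state, get_image, sign_off, grasp_offset gives the robot as it stands.
- The arm moves only by the shell command python3 -m jog 'ROWS' [FORCE]. ROWS is JSON, one flat list of numbers, 7 for each row, row after row: the closure in counts, from 0 (fully open) to 255 (shut), then the shift along the tool's x, y, z in cm, then the turn, a rotation vector about the tool's x, y, z in units of 8 degrees (1.0 is 8 degrees). In form: [jaw, tx, ty, tz, rx, ry, rz, jaw, tx, ty, tz, rx, ry, rz, ...]. A call has 1 to 12 rows; each row is the pose to reach, as a shift and turn from the pose commanded when the call began, along the tool's axes at that moment; what a row does not reach only later rows make up. A row lasts 1/8 s, in which the tool goes at most 62.5 mm and 10.7 degrees, less where a joint would pass 70% of its speed; a pose out of reach is approached as far as the arm can. A call with a gripper value outside its range is refused whole. The fingers move at their own pace and stop on an object; FORCE is the grip in N (left out, the last holds). Time passes only in rows, so rows that repeat a pose let the fingers close. It gives the time, the measured TCP pose, the force and the opening at its end, in the units of the state.
- get_state(): the state, without advancing time (a new reading comes with each control period).
- get_image(name): name is "scene" or "top" or "wrist"; returns a dict with "color" (480x640x3 uint8, blue, green, red), "mtx" (3x3 intrinsics, pixels), "k1" (the pictures are not rectified: a ray, as slopes to the right and down, at radius r is drawn at 1 + k1 r^2 times it, then the intrinsics apply), "R" (3x3) and "t" (3): a world point X has camera coordinates R X + t; the wrist camera has in their place "tool_from_camera" (4x4, takes a point from camera to tool coordinates, whose origin is the TCP and whose axes are the tool frame's). Camera axes: x right, y down, z forward; pixel columns grow to the right and rows downward; lengths in m; the calibration is good to about 2 mm. A picture is of the moment at which its call begins: read the wrist's pose just before it. There is no depth.
- sign_off(): hands the job in, once; it reports no verdict.
The state is a dict: "clock": time; "qpos": joint angles; "qd": joint speeds; "effort": joint torques, N m; "position": TCP position; "ee_rot": TCP orientation; "contact_force": force on the tool from outside, world axes, zero at the start; "moment": the same for the moment, N m; "width": finger opening in m.
Only numpy, scipy, OpenCV 4.12 (cv2) and the standard library are available. Lean on these libraries where they do the work, as an engineer would, in place of code of your own. Each camera call takes 0.05 s, during which the arm holds its last target.

## Working session

There is one attempt and no reset: what is moved stays moved. The work goes in short steps, Python scripts to look and compute and a shell command to move; the robot and the scene stay as the last step left them, time stands still between calls to the robot, and variables do not carry over. Pictures are saved under pics/ and viewed, and the job is handed in when it is done.

```bash
ls; mkdir -p pics; python3 - <<'E'
from rig import *
import cv2
s=get_state();print({k:s[k] for k in s})
print(grasp_offset)
for n in ["scene","top"]:
    i=get_image(n);cv2.imwrite(f"pics/{n}0.png",i["color"]);print(n,i["mtx"],i["k1"],i["R"],i["t"])
E
```

```text
pics
{'clock': 0.0, 'qpos': array([ 1.21803457e+00,  2.76598826e-01,  1.50615732e+00,  1.53152860e-05,
        1.36071698e+00, -1.20987708e-01]), 'qd': array([-0.00045847,  0.00079004, -0.00064628, -0.00142701, -0.00114082,
       -0.00133406]), 'effort': array([ 1.17268151e-03, -4.16775942e+01, -2.45797867e+01, -2.74783397e-04,
        1.11589683e-02, -8.48884909e-07]), 'position': array([0.13188302, 0.5591101 , 0.23042791]), 'ee_rot': array([-0.70171846,  0.70300854, -0.08192346,  0.08160113]), 'contact_force': array([-0.55542443,  1.07645172,  0.50093303]), 'moment': array([ 0.02178761, -0.04089866, -0.03880165]), 'width': 0.0850741978870664}
0.0187
scene [[437.29605039   0.         315.25535336]
 [  0.         437.29605039 236.2860745 ]
 [  0.           0.           1.        ]] 0.015305601716543906 [[-0.37941789  0.9251659  -0.01049377]
 [ 0.77647746  0.3122312  -0.54735221]
 [-0.50311512 -0.2158234  -0.83683657]] [ 0.23384376 -0.36454245  1.90225468]
top [[479.38263763   0.         321.61256737]
 [  0.         479.38263763 243.69322505]
 [  0.           0.           1.        ]] -0.04158631542437114 [[ 0.01978153 -0.99979487 -0.00434846]
 [-0.99794256 -0.0194792  -0.06108361]
 [ 0.06098637  0.00554784 -0.99812318]] [-0.05554887  0.57268695  1.38563919]
```

View pics/scene0.png

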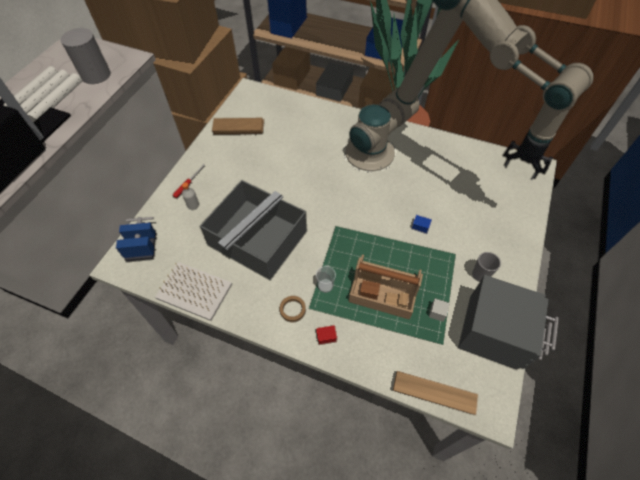

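View pics/top0.png

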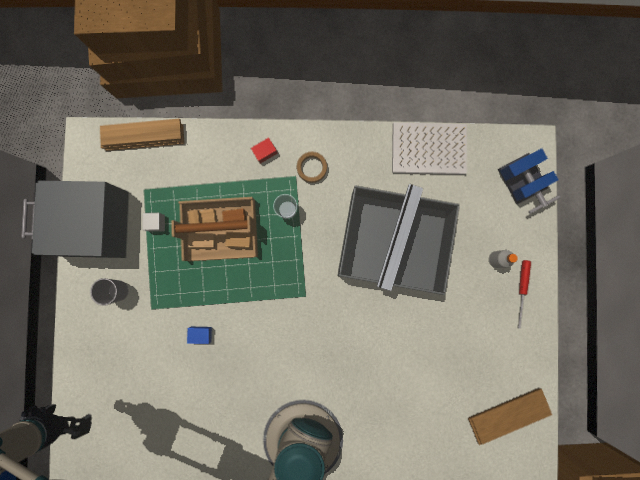

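Candidates for straightedge: the aluminium bar on the bin (402,237 top). Not it: the wooden planks at (141,133) and (510,416). Offcuts: the four in the tray (~220,228). Look-alikes, not meant: blue (199,335) and red (264,150). Now a close crop to check.

```bash
cat > h.py <<'E'
import numpy as np, cv2
from scipy.spatial.transform import Rotation as Ro
from rig import *
def rot(s): 
    q=s["ee_rot"]; return Ro.from_quat([q[1],q[2],q[3],q[0]]).as_matrix()
def cam(i,s=None):
    if "R" in i: return i["R"],i["t"]
    T=np.array(i["tool_from_camera"]); R=rot(s)@T[:3,:3]; p=rot(s)@T[:3,3]+s["position"]
    return R.T,-R.T@p
def ray(i,px,z,s=None):
    """pixels -> world points on plane z"""
    R,t=cam(i,s);m=i["mtx"];px=np.atleast_2d(np.array(px,float))
    d=(px-[m[0,2],m[1,2]])/[m[0,0],m[1,1]]
    u=d.copy()
    for _ in range(20): u=d/(1+i["k1"]*(u**2).sum(1,keepdims=True))
    D=np.c_[u,np.ones(len(u))]@R; C=-R.T@t
    return C+D*((z-C[2])/D[:,2])[:,None]
def proj(i,X,s=None):
    R,t=cam(i,s);m=i["mtx"];c=np.atleast_2d(X)@R.T+t
    u=c[:,:2]/c[:,2:];u=u*(1+i["k1"]*(u**2).sum(1,keepdims=True))
    return u*[m[0,0],m[1,1]]+[m[0,2],m[1,2]]
def crop(i,x0,y0,x1,y1,f,name):
    cv2.imwrite("pics/"+name,cv2.resize(i["color"][y0:y1,x0:x1],None,fx=f,fy=f,interpolation=cv2.INTER_CUBIC))
E
python3 - <<'E'
from h import *
i=get_image("top");crop(i,330,175,470,310,4,"top_bin.png");crop(i,135,170,310,315,4,"top_mat.png")
E
```

```text
(no output)
```

View pics/top_bin.png

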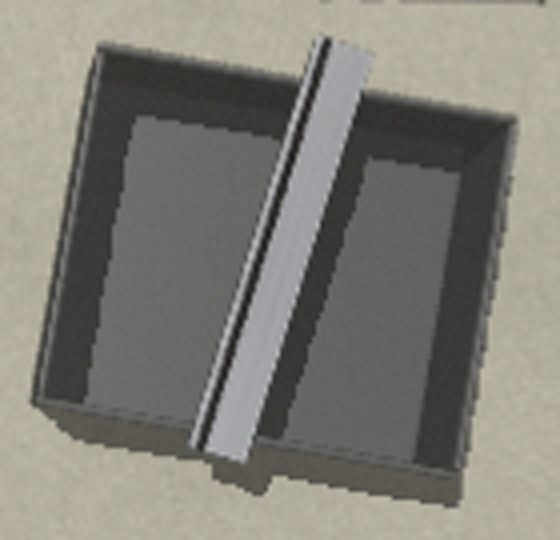

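View pics/top_mat.png

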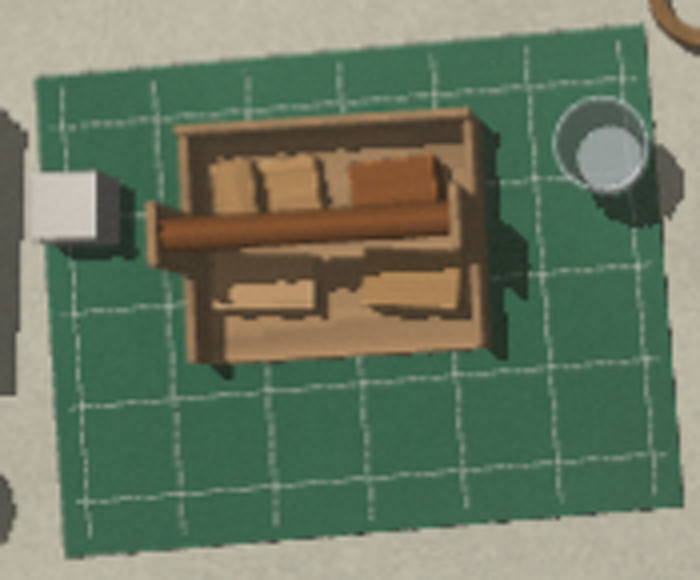

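```bash
python3 - <<'E'
from h import *
i=get_image("top");np.set_printoptions(precision=4,suppress=True)
f=lambda p,o,z:ray(i,np.array(p)/4+o,z)
a=f([(320,37),(372,52),(247,462),(190,447)],(330,175),.14);print("SE",a,a.mean(0))
v=a[0]-a[3]+a[1]-a[2];print("yaw",np.degrees(np.arctan2(v[1],v[0])),np.linalg.norm(v)/2)
b=f([(99,44),(517,119),(461,472),(35,403)],(330,175),.13);print("bin",b,b.mean(0))
m=f([(37,78),(643,26),(685,505),(66,557)],(135,170),.003);print("mat",m,m.mean(0))
v=m[0]-m[3]+m[1]-m[2];print("yaw",np.degrees(np.arctan2(v[1],v[0])))
t=f([(190,363),(490,350)],(135,170),.003+.003);print("front floor",t)
t=f([(177,127),(470,108)],(135,170),.063);print("back wall top outer",t)
t=f([(160,235),(450,217)],(135,170),.118);print("bar",t,t.mean(0))
print("cup",f([(601,146)],(135,170),.088),"foam",f([(35,173),(98,172),(98,240),(35,240)],(135,170),.053))
s=get_state();print(rot(s))
E
```

```text
SE [[ 0.7313 -0.2799  0.14  ]
 [ 0.7218 -0.3151  0.14  ]
 [ 0.4453 -0.2337  0.14  ]
 [ 0.4545 -0.1957  0.14  ]] [ 0.5882 -0.2561  0.14  ]
yaw -16.657466910573717 0.28875553494305395
bin [[ 0.7253 -0.1317  0.13  ]
 [ 0.6798 -0.416   0.13  ]
 [ 0.4409 -0.3788  0.13  ]
 [ 0.4816 -0.0925  0.13  ]] [ 0.5819 -0.2548  0.13  ]
mat [[ 0.7271  0.4912  0.003 ]
 [ 0.774   0.037   0.003 ]
 [ 0.4189 -0.0021  0.003 ]
 [ 0.3707  0.4545  0.003 ]] [0.5727 0.2451 0.003 ]
yaw 6.0866418228630055
front floor [[0.5158 0.3663 0.006 ]
 [0.5299 0.144  0.006 ]]
back wall top outer [[0.6832 0.3652 0.063 ]
 [0.7005 0.1553 0.063 ]]
bar [[0.6006 0.357  0.118 ]
 [0.6167 0.1583 0.118 ]] [0.6087 0.2577 0.118 ]
cup [[0.6715 0.059  0.088 ]] foam [[0.6495 0.4704 0.053 ]
 [0.651  0.4244 0.053 ]
 [0.6018 0.4224 0.053 ]
 [0.601  0.4682 0.053 ]]
[[ 0.9732 -0.0004  0.2297]
 [-0.2298 -0.001   0.9732]
 [-0.0001 -1.     -0.0011]]
```

```bash
cat >> h.py <<'E'
np.set_printoptions(precision=4,suppress=True)
def Rdown(yaw): # tool x along yaw, y down
    c,s=np.cos(np.radians(yaw)),np.sin(np.radians(yaw))
    return np.array([[c,0,-s],[s,0,c],[0,-1,0]])@np.eye(3)
def plan(p,R1,base=None):
    s=get_state();R0=rot(s) if base is None else base[1];p0=s["position"] if base is None else base[0]
    d=R0.T@(np.array(p)-p0)*100; r=Ro.from_matrix(R0.T@R1).as_rotvec()/np.radians(8)
    print("rows:",d.round(2).tolist(),r.round(3).tolist())
def st():
    s=get_state();R=rot(s);print("t%.2f"%s["clock"],s["position"],"yaw %.2f"%np.degrees(np.arctan2(R[1,0],R[0,0])),"ydir",R[:,1],"F",s["contact_force"],"w",s["width"],"q",s["qpos"]);return s
E
python3 - <<'E'
from h import *
print(Rdown(-13.3)); plan([.588,-.256,.26],Rdown(-16.7))
E
```

```text
[[ 0.9732  0.      0.23  ]
 [-0.23    0.      0.9732]
 [ 0.     -1.      0.    ]]
rows: [63.11, -2.86, -68.88] [0.008, 0.427, -0.001]
```

```bash
python3 -m jog '[0,10,-3,-11,0,0.1,0, 0,63.1,-3,-68.9,0,0.43,0, 0,63.1,-3,-68.9,0,0.43,0, 0,63.1,-3,-68.9,0,0.43,0, 0,63.1,-3,-68.9,0,0.43,0, 0,63.1,-3,-68.9,0,0.43,0, 0,63.1,-3,-68.9,0,0.43,0, 0,63.1,-3,-68.9,0,0.43,0, 0,63.1,-3,-68.9,0,0.43,0, 0,63.1,-3,-68.9,0,0.43,0, 0,63.1,-3,-68.9,0,0.43,0, 0,63.1,-3,-68.9,0,0.43,0]'
python3 -c "
from h import *
st();plan([.588,-.256,.26],Rdown(-16.7))"
```

```text
clock: 1.7
position: [0.498, -0.0958, 0.2576]
ee_rot: [0.7, -0.699, 0.103, -0.103]
contact_force: [0.3, 0.6, 0.1]
width: 0.0855
t1.70 [ 0.498  -0.0958  0.2576] yaw -16.76 ydir [ 0.0004  0.0005 -1.    ] F [0.2776 0.567  0.0802] w 0.08553908408969609 q [-0.3278  0.1584  1.5968  0.0006  1.3862 -1.6062]
rows: [13.24, -0.25, -12.74] [-0.004, -0.008, 0.002]
```

```bash
python3 -m jog '[0,11,0,-10.5,0,0,0, 0,11,0,-10.5,0,0,0, 0,11,0,-10.5,0,0,0, 0,11,0,-10.5,0,0,0, 0,11,0,-10.5,0,0,0]'
python3 -c "
from h import *
s=st();plan([.588,-.256,.26],Rdown(-16.7));i=get_image('wrist');cv2.imwrite('pics/w1.png',i['color']);print(i['tool_from_camera'],i['mtx'])
print(proj(i,[.588,-.256,.14],s),proj(i,s['position'],s))"
```

```text
clock: 2.33
position: [0.5718, -0.2252, 0.2571]
ee_rot: [0.7, -0.699, 0.103, -0.102]
contact_force: [-0.3, 0.7, 0.5]
width: 0.0851
t2.33 [ 0.5718 -0.2252  0.2571] yaw -16.71 ydir [-0.0013  0.0014 -1.    ] F [-0.3474  0.6707  0.5007] w 0.08514290338322453 q [-0.4887  0.3246  1.3701  0.0006  1.4487 -1.7679]
rows: [2.44, -0.29, -2.49] [-0.007, -0.001, -0.012]
[[ 0.0005  0.9575  0.2886 -0.0733]
 [ 0.0011 -0.2886  0.9575 -0.1429]
 [ 1.     -0.0002 -0.0012 -0.0006]
 [ 0.      0.      0.      1.    ]] [[345.5536   0.     316.7456]
 [  0.     345.5536 239.3981]
 [  0.       0.       1.    ]]
[[286.7173 262.6807]] [[318.4166 302.6279]]
```

View pics/w1.png

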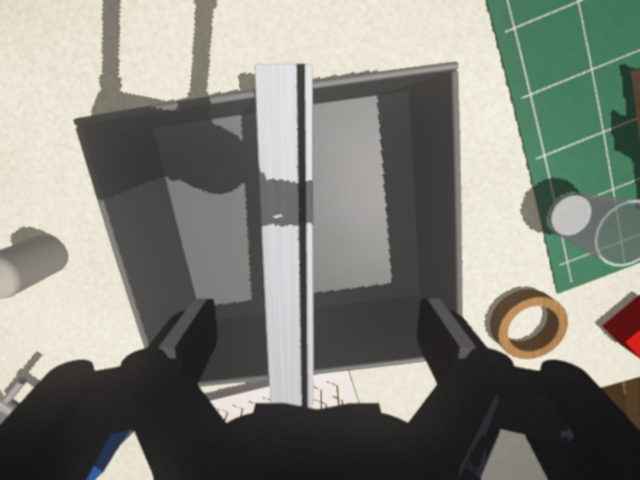

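```bash
python3 -c "
from h import *
s=get_state();i=get_image('wrist')
a=ray(i,[(255,65),(312,66),(270,395),(313,395)],.14,s);print(a)
n=(a[0]+a[1])/2;f=(a[2]+a[3])/2;v=f-n;v/=np.linalg.norm(v);print(n,'yaw',np.degrees(np.arctan2(v[1],v[0])),'ctr',n+.145*v,np.linalg.norm(a[0]-a[1]))
c=n+.145*v;c[2]=.24;plan(c,Rdown(np.degrees(np.arctan2(v[1],v[0]))))"
```

```text
[[ 0.4438 -0.2317  0.14  ]
 [ 0.4559 -0.1943  0.14  ]
 [ 0.7071 -0.3111  0.14  ]
 [ 0.7183 -0.2733  0.14  ]]
[ 0.4499 -0.213   0.14  ] yaw -16.76364860376679 ctr [ 0.5887 -0.2548  0.14  ] 0.03934194971566934
rows: [2.48, 1.78, -2.4] [-0.004, 0.013, -0.003]
```

```bash
python3 -m jog '[0,2.5,4,-2.4,0,0,0, 0,2.5,9,-2.4,0,0,0, 0,2.5,12.7,-2.4,0,0,0, 0,2.5,12.7,-2.4,0,0,0, 0,2.5,12.7,-2.4,0,0,0, 0,2.5,12.7,-2.4,0,0,0]' 50
python3 -c "
from h import *
st();plan([.5887,-.2548,.129],Rdown(-16.76))"
```

```text
clock: 3.18
position: [0.5908, -0.2566, 0.1331]
ee_rot: [-0.699, 0.7, -0.101, 0.104]
contact_force: [0.1, -0.5, 0.8]
width: 0.0855
t3.17 [ 0.5908 -0.2566  0.1331] yaw -16.69 ydir [ 0.004  -0.0022 -1.    ] F [ 0.059  -0.5267  0.7649] w 0.08548073310574729 q [-0.5177  0.4399  1.5018  0.0001  1.1953 -1.7972]
rows: [-0.26, 0.41, 0.11] [0.007, 0.008, 0.032]
```

```bash
python3 -m jog '[0,-0.1,0.3,0.1,0,0,0, 0,-0.1,0.3,0.1,0,0,0, 255,-0.1,0.3,0.1,0,0,0, 255,-0.1,0.3,0.1,0,0,0, 255,-0.1,0.3,0.1,0,0,0, 255,-0.1,0.3,0.1,0,0,0, 255,-0.1,0.3,0.1,0,0,0, 255,-0.1,0.3,0.1,0,0,0]' 50
python3 -c "
from h import *
s=st();i=get_image('wrist');cv2.imwrite('pics/w2.png',i['color']);st()"
```

```text
clock: 4.18
position: [0.5891, -0.2551, 0.1278]
ee_rot: [-0.7, 0.7, -0.103, 0.103]
contact_force: [0.5, -0.2, 2.3]
width: 0.0389
t4.17 [ 0.5891 -0.2551  0.1278] yaw -16.72 ydir [ 0.0006 -0.0002 -1.    ] F [ 0.4876 -0.2119  2.2568] w 0.038928803534862534 q [-0.5171  0.443   1.5109  0.0001  1.1871 -1.7961]
t4.22 [ 0.589  -0.2551  0.1278] yaw -16.72 ydir [ 0.0006 -0.0002 -1.    ] F [-0.5502 -0.1897  2.8119] w 0.03884011260170051 q [-0.5171  0.443   1.5109  0.0001  1.1871 -1.7961]
```

View pics/w2.png

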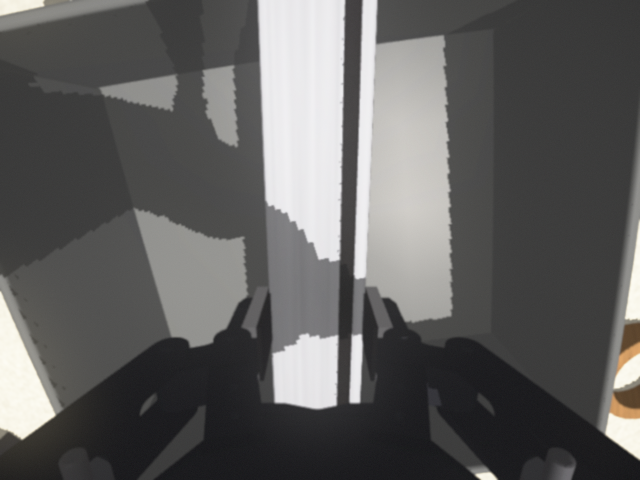

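```bash
python3 -m jog '[120,0,0,0,0,0,0, 120,0,0,0,0,0,0, 120,0,-0.25,0,0,0,0, 120,0,-0.25,0,0,0,0, 255,0,-0.25,0,0,0,0, 255,0,-0.25,0,0,0,0, 255,0,-0.25,0,0,0,0, 255,0,-0.25,0,0,0,0, 255,0,-3,0,0,0,0, 255,0,-8,0,0,0,0, 255,0,-8,0,0,0,0, 255,0,-8,0,0,0,0]' 60
python3 -c "
from h import *
s=st();plan([.4385,.2308,.21],Rdown(-83.9));plan([.4385,.2308,.03],Rdown(-83.9));i=get_image('scene');cv2.imwrite('pics/s3.png',i['color'])"
```

```text
clock: 5.72
position: [0.5879, -0.2544, 0.2059]
ee_rot: [0.7, -0.699, 0.104, -0.102]
contact_force: [-0.4, 0.4, -3.0]
width: 0.0381
t5.72 [ 0.5879 -0.2544  0.2059] yaw -16.72 ydir [-0.0025  0.0016 -1.    ] F [-0.3668  0.4305 -3.0267] w 0.038113405901216105 q [-0.517   0.39    1.3957  0.0001  1.3588 -1.7961]
rows: [-28.27, -0.3, 42.17] [0.007, 8.398, -0.022]
rows: [-28.22, 17.7, 42.16] [0.007, 8.398, -0.022]
```

View pics/s3.png

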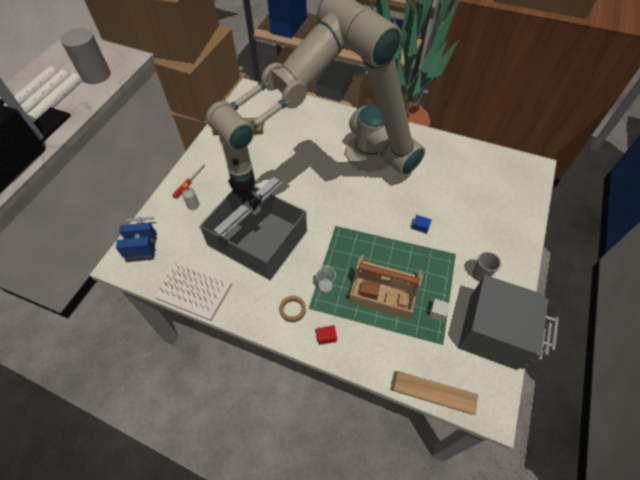

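```bash
python3 -m jog '[255,-7,-1,10.5,0,2,0, 255,-28.3,-1,42.2,0,8.4,0, 255,-28.3,-1,42.2,0,8.4,0, 255,-28.3,-1,42.2,0,8.4,0, 255,-28.3,-1,42.2,0,8.4,0, 255,-28.3,-1,42.2,0,8.4,0, 255,-28.3,-1,42.2,0,8.4,0, 255,-28.3,-1,42.2,0,8.4,0, 255,-28.3,-1,42.2,0,8.4,0, 255,-28.3,-1,42.2,0,8.4,0, 255,-28.3,-1,42.2,0,8.4,0, 255,-28.3,-1,42.2,0,8.4,0]'
python3 -c "
from h import *
s=st();plan([.4385,.2308,.03],Rdown(-83.9));i=get_image('wrist');cv2.imwrite('pics/w4.png',i['color'])"
```

```text
clock: 7.28
position: [0.4394, 0.2294, 0.217]
ee_rot: [-0.525, 0.526, -0.473, 0.473]
contact_force: [0.9, -1.1, -2.5]
width: 0.0384
t7.28 [0.4394 0.2294 0.217 ] yaw -84.01 ydir [-0.001  -0.0007 -1.    ] F [ 0.8889 -1.0898 -2.5405] w 0.03838341161470974 q [ 0.341   0.1661  1.6897 -0.0004  1.287   0.2366]
rows: [-0.16, 18.7, -0.05] [0.008, -0.014, 0.005]
```

View pics/w4.png

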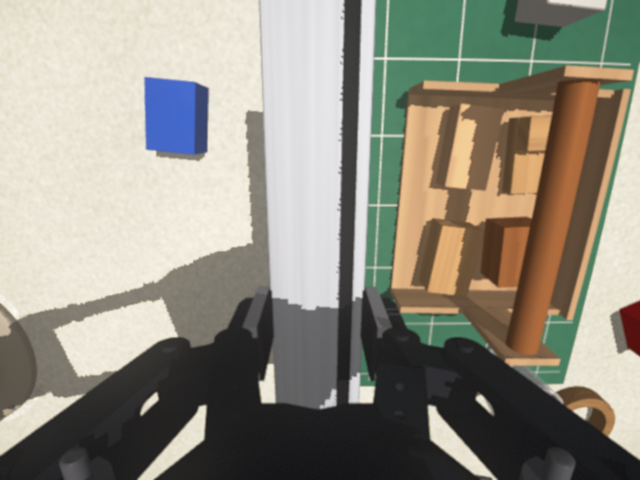

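```bash
python3 -m jog '[255,0,5,0,0,0,0, 255,0,10,0,0,0,0, 255,0,14,0,0,0,0, 255,0,17,0,0,0,0, 255,0,19,0,0,0,0, 255,0,20.3,0,0,0,0, 255,0,20.3,0,0,0,0, 255,0,20.3,0,0,0,0, 255,0,20.3,0,0,0,0]'
python3 -c "
from h import *
s=st();i=get_image('top');print(ray(i,[(188,328),(211,328),(211,344),(188,344)],.04))"
```

```text
clock: 8.45
position: [0.44, 0.2308, 0.0155]
ee_rot: [0.526, -0.525, 0.472, -0.473]
contact_force: [-0.7, -0.9, -2.1]
width: 0.0382
t8.45 [0.44   0.2308 0.0155] yaw -83.92 ydir [ 0.002   0.0008 -1.    ] F [-0.7124 -0.9155 -2.1232] w 0.038193217687743114 q [0.343  0.3846 1.9719 0.0001 0.783  0.2369]
[[0.3229 0.3336 0.04  ]
 [0.3244 0.2673 0.04  ]
 [0.279  0.2659 0.04  ]
 [0.2774 0.3321 0.04  ]]
```

```bash
python3 -m jog '[255,0,0.3,0,0,0,0, 255,0,0.6,0,0,0,0, 255,0,0.8,0,0,0,0, 255,0,0.95,0,0,0,0, 255,0,0.95,0,0,0,0]'
python3 -c "
from h import *
s=st()"
```

```text
clock: 9.12
position: [0.4391, 0.2306, 0.0049]
ee_rot: [-0.526, 0.526, -0.473, 0.473]
contact_force: [0.0, 0.0, -2.0]
width: 0.0379
t9.12 [0.4391 0.2306 0.0049] yaw -83.92 ydir [-0.0003 -0.     -1.    ] F [ 0.0242  0.032  -2.0443] w 0.0379449442735953 q [0.3431 0.4005 1.9829 0.0001 0.7585 0.2369]
```

```bash
python3 -m jog '[255,0,0.1,0,0,0,0, 255,0,0.2,0,0,0,0, 255,0,0.2,0,0,0,0]'; python3 -m jog '[255,0,0.1,0,0,0,0, 255,0,0.1,0,0,0,0]'
```

```text
clock: 9.5
position: [0.4393, 0.2306, 0.0035]
ee_rot: [0.526, -0.526, 0.473, -0.473]
contact_force: [-2.0, -0.5, 3.4]
width: 0.0379
clock: 9.75
position: [0.4393, 0.2307, 0.0035]
ee_rot: [0.526, -0.526, 0.473, -0.473]
contact_force: [-3.2, -1.7, 12.6]
width: 0.038
```

```bash
python3 -m jog '[255,0,-0.1,0,0,0,0, 130,0,-0.1,0,0,0,0, 100,0,-0.1,0,0,0,0, 100,0,-0.1,0,0,0,0, 80,0,-0.2,0,0,0,0, 80,0,-2,0,0,0,0, 0,0,-6,0,0,0,0, 0,0,-12,0,0,0,0, 0,0,-18,0,0,0,0, 0,0,-22,0,0,0,0, 0,0,-22,0,0,0,0, 0,0,-22,0,0,0,0]'
python3 -c "
from h import *
s=st();i=get_image('wrist');cv2.imwrite('pics/w5.png',i['color']);i=get_image('top');crop(i,135,170,310,315,4,'t5.png')"
```

```text
clock: 11.25
position: [0.4385, 0.2303, 0.2213]
ee_rot: [-0.525, 0.526, -0.473, 0.473]
contact_force: [-1.3, -0.4, -0.8]
width: 0.0854
t11.25 [0.4385 0.2303 0.2213] yaw -83.92 ydir [-0.0013 -0.0004 -1.    ] F [-1.266  -0.3713 -0.8138] w 0.08540923513994521 q [0.343  0.1627 1.6828 0.0001 1.2974 0.2369]
```

View pics/w5.png

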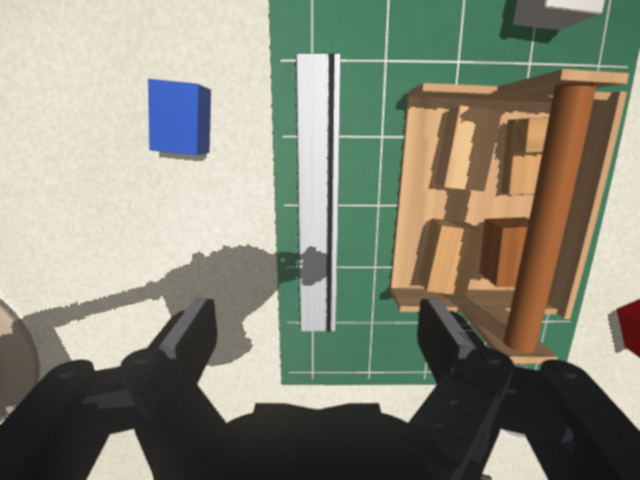

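View pics/t5.png

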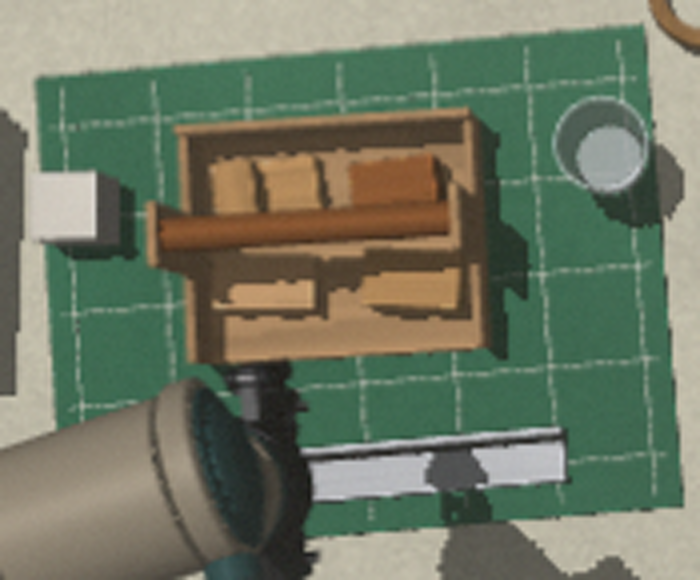

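```bash
python3 -c "
from h import *
s=get_state();i=get_image('wrist')
a=ray(i,[(578,85),(524,351)],.118,s);print(a,a.mean(0));v=a[0]-a[1];print(np.degrees(np.arctan2(-v[0],v[1])),np.linalg.norm(v))
i=get_image('scene');crop(i,300,220,470,350,4,'s6.png')"
```

```text
[[0.6004 0.3548 0.118 ]
 [0.6205 0.1502 0.118 ]] [0.6104 0.2525 0.118 ]
5.621450644976789 0.20561867632940076
```

View pics/s6.png

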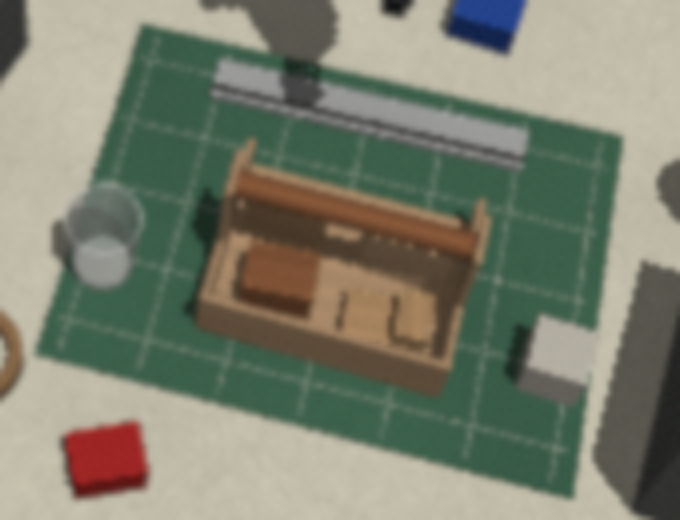

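```bash
cat >> h.py <<'E'
def pose(G,yaw,tilt,g=.0187):
    """grasp point G, tray yaw (deg), tip angle; returns TCP,R"""
    R=Rdown(yaw-90)@Ro.from_rotvec([np.radians(tilt),0,0]).as_matrix()
    return np.array(G)+g*R[:,1],R
E
python3 -c "
from h import *
for G,y,t in [((.57,-.255,.3),-18,0),((.57,-.255,.3),-18,60)]: plan(*pose(G,y,t)); print(pose(G,y,t))"
```

```text
rows: [49.65, -6.07, 7.93] [0.021, 3.01, 0.01]
(array([ 0.57  , -0.255 ,  0.2813]), array([[-0.309 ,  0.    ,  0.9511],
       [-0.9511,  0.    , -0.309 ],
       [ 0.    , -1.    ,  0.    ]]))
rows: [50.31, -7.01, 9.4] [7.406, 2.734, -1.567]
(array([ 0.5854, -0.26  ,  0.2906]), array([[-0.309 ,  0.8236,  0.4755],
       [-0.9511, -0.2676, -0.1545],
       [ 0.    , -0.5   ,  0.866 ]]))
```

```bash
python3 -m jog '[0,12,-6,2,0,0.7,0, 0,24,-6,4,0,1.4,0, 0,49.7,-7,9,0,3,0, 0,49.7,-7,9,0,3,0, 0,50.3,-7,9.4,7.4,2.7,-1.6, 0,50.3,-7,9.4,7.4,2.7,-1.6, 0,50.3,-7,9.4,7.4,2.7,-1.6, 0,50.3,-7,9.4,7.4,2.7,-1.6, 0,50.3,-7,9.4,7.4,2.7,-1.6, 0,50.3,-7,9.4,7.4,2.7,-1.6, 0,50.3,-7,9.4,7.4,2.7,-1.6, 0,50.3,-7,9.4,7.4,2.7,-1.6]'
python3 -m jog '[0,0,0,0,0,0,0]'
python3 -c "
from h import *
st();plan(*pose((.57,-.255,.3),-18,60))"
```

```text
clock: 12.95
position: [0.5964, -0.2394, 0.2934]
ee_rot: [-0.587, 0.162, -0.232, 0.759]
contact_force: [0.7, 0.9, 0.9]
width: 0.0856
clock: 13.08
position: [0.5958, -0.2387, 0.2921]
ee_rot: [-0.586, 0.162, -0.235, 0.758]
contact_force: [-0.6, 0.3, 0.1]
width: 0.0853
t13.07 [ 0.5958 -0.2387  0.2921] yaw -105.05 ydir [ 0.8127 -0.2017 -0.5466] F [-0.6354  0.3079  0.0847] w 0.08532195089597364 q [-0.7082  0.0165  2.1149  1.3995  0.3909 -1.6181]
rows: [2.33, -0.33, -0.31] [0.399, 0.013, -0.425]
```

```bash
python3 -c "
from h import *
plan(*pose((.57,-.25,.3),5,65))"
```

```text
rows: [1.18, -0.52, -0.3] [0.971, -1.402, 2.09]
```

```bash
python3 -m jog '[0,1.2,-0.5,-0.3,1,-1.4,2.1, 0,1.2,-0.5,-0.3,1,-1.4,2.1, 0,1.2,-0.5,-0.3,1,-1.4,2.1, 0,1.2,-0.5,-0.3,1,-1.4,2.1, 0,1.2,-0.5,-0.3,1,-1.4,2.1]'
python3 -c "
from h import *
st();plan(*pose((.57,-.25,.3),5,65))
i=get_image('top');crop(i,330,175,470,310,4,'t7.png')"
```

```text
clock: 13.7
position: [0.5883, -0.2484, 0.2945]
ee_rot: [0.721, -0.159, 0.143, -0.659]
contact_force: [0.1, -0.2, -0.8]
width: 0.0853
t13.70 [ 0.5883 -0.2484  0.2945] yaw -84.76 ydir [ 0.905   0.0813 -0.4176] F [ 0.1202 -0.1999 -0.7976] w 0.08529872024472575 q [-1.0058  0.137   2.1211  1.498   0.9442 -2.1331]
rows: [-0.0, -0.03, -0.28] [-0.04, 0.039, -0.015]
```

View pics/t7.png

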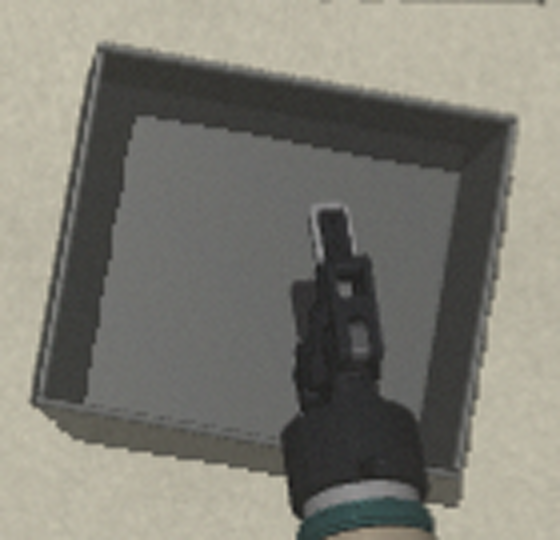

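```bash
python3 -c "
from h import *
plan(*pose((.57,-.25,.31),5,0));plan(*pose((.61,.255,.27),5,0))"
```

```text
rows: [0.02, -1.53, -1.09] [-8.169, 0.047, 0.011]
rows: [-49.92, 7.87, -0.93] [-8.169, 0.047, 0.011]
```

```bash
python3 -m jog '[0,-4,-1,0,-1.2,0,0, 0,-10,-1,0,-2.5,0,0, 0,-16,0,0,-3.8,0,0, 0,-22,1,0,-5,0,0, 0,-28,2,0,-6.3,0,0, 0,-34,4,-0.9,-7.5,0,0, 0,-49.9,7.9,-0.9,-8.15,0.05,0, 0,-49.9,7.9,-0.9,-8.15,0.05,0, 0,-49.9,7.9,-0.9,-8.15,0.05,0, 0,-49.9,7.9,-0.9,-8.15,0.05,0, 0,-49.9,7.9,-0.9,-8.15,0.05,0, 0,-49.9,7.9,-0.9,-8.15,0.05,0]'
python3 -m jog '[0,0,0,0,0,0,0, 0,0,0,0,0,0,0]'
python3 -c "
from h import *
s=st();plan(*pose((.61,.255,.17),5,0));i=get_image('wrist');cv2.imwrite('pics/w8.png',i['color'])"
```

```text
clock: 15.25
position: [0.6103, 0.2555, 0.2512]
ee_rot: [0.522, -0.521, 0.476, -0.479]
contact_force: [-0.6, -1.4, -0.1]
width: 0.0854
clock: 15.5
position: [0.6111, 0.2518, 0.2522]
ee_rot: [0.521, -0.519, 0.477, -0.48]
contact_force: [-0.1, 0.2, -0.2]
width: 0.0855
t15.50 [0.6111 0.2518 0.2522] yaw -85.28 ydir [ 0.0046 -0.0013 -1.    ] F [-0.1274  0.1504 -0.1821] w 0.08551631584638214 q [ 0.2871  0.3957  1.2727 -0.0026  1.4691  0.205 ]
rows: [-0.34, 10.09, -0.13] [-0.032, -0.035, 0.012]
```

View pics/w8.png

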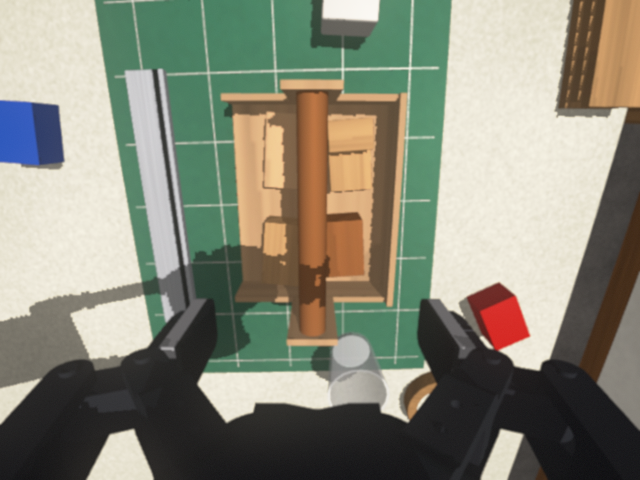

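```bash
python3 -c "
from h import *
s=get_state();i=get_image('wrist')
a=ray(i,[(312,91),(313.5,335)],.118,s);print(a,a.mean(0));v=a[0]-a[1];print(np.degrees(np.arctan2(-v[0],v[1])),np.linalg.norm(v))
plan(*pose(a.mean(0),np.degrees(np.arctan2(-v[0],v[1])),0));st()
t=ray(i,[(236,303),(227,95)],.006,s);print(t)
"
```

```text
[[0.5996 0.3559 0.118 ]
 [0.6171 0.1493 0.118 ]] [0.6083 0.2526 0.118 ]
4.8432175549620835 0.20727761107753256
rows: [-0.09, 15.27, -0.35] [-0.031, -0.015, 0.009]
t15.60 [0.6112 0.2522 0.252 ] yaw -85.27 ydir [ 0.0044 -0.0009 -1.    ] F [ 0.0921 -0.3985  0.299 ] w 0.08526116811159049 q [ 0.2873  0.3962  1.2724 -0.0021  1.469   0.205 ]
[[0.522  0.1161 0.006 ]
 [0.5088 0.3576 0.006 ]]
```

```bash
python3 -m jog '[0,0,5,-0.3,0,0,0, 0,0,10,-0.3,0,0,0, 0,0,13.5,-0.3,0,0,0, 0,0,15.2,-0.3,0,0,0, 0,0,15.2,-0.3,0,0,0, 0,0,15.2,-0.3,0,0,0, 255,0,15.2,-0.3,0,0,0, 255,0,15.2,-0.3,0,0,0, 255,0,15.2,-0.3,0,0,0, 255,0,15.2,-0.3,0,0,0, 255,0,15.2,-0.3,0,0,0, 255,0,15.2,-0.3,0,0,0]' 120
python3 -c "
from h import *
s=st();i=get_image('wrist');cv2.imwrite('pics/w9.png',i['color'])"
```

```text
clock: 17.1
position: [0.6081, 0.2534, 0.1]
ee_rot: [0.521, -0.52, 0.477, -0.479]
contact_force: [-3.2, -0.4, 4.6]
width: 0.0206
t17.10 [0.6081 0.2534 0.1   ] yaw -85.16 ydir [ 0.003  -0.0007 -1.    ] F [-3.1619 -0.4288  4.6011] w 0.02056914277206635 q [ 0.2901  0.4882  1.5069 -0.0017  1.1439  0.2063]
```

View pics/w9.png

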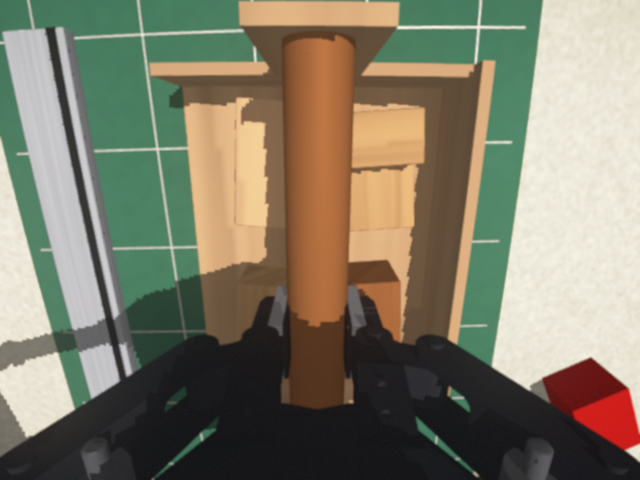

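```bash
python3 -m jog '[255,0,-0.5,0,0,0,0, 255,0,-1.5,0,0,0,0, 255,0,-3,0,0,0,0, 255,0,-5,0,0,0,0, 255,0,-8,0,0,0,0, 255,0,-11,0,0,0,0, 255,0,-14,0,0,0,0, 255,0,-17,0,0,0,0, 255,0,-19,0,0,0,0, 255,0,-19,0,0,0,0, 255,0,-19,0,0,0,0]'
python3 -c "
from h import *
s=st();i=get_image('scene');cv2.imwrite('pics/s10.png',i['color']);plan(*pose((.57,-.25,.30),5,0));plan(*pose((.57,-.25,.3),5,65))"
```

```text
clock: 18.52
position: [0.6073, 0.2533, 0.2884]
ee_rot: [0.521, -0.521, 0.478, -0.479]
contact_force: [-0.1, 0.2, -6.0]
width: 0.021
t18.52 [0.6073 0.2533 0.2884] yaw -85.15 ydir [ 0.0018 -0.0014 -1.    ] F [-0.0599  0.187  -5.9759] w 0.02101256957587301 q [ 0.2905  0.3809  1.2091 -0.0018  1.5502  0.2059]
rows: [49.83, 0.73, -7.96] [-0.005, -0.019, 0.012]
rows: [49.83, -0.34, -6.26] [8.12, -0.01, 0.022]
```

View pics/s10.png

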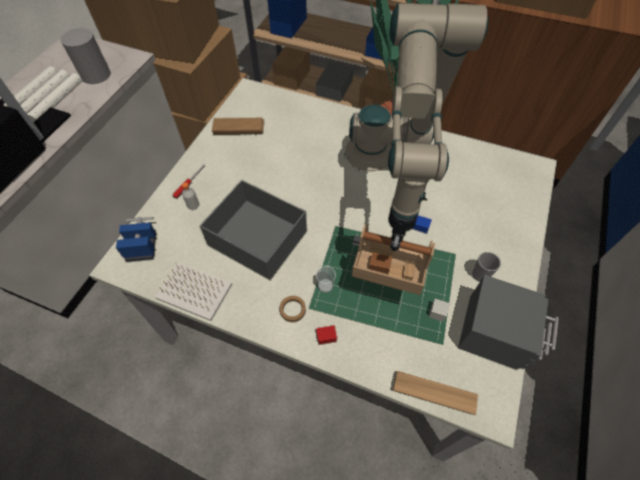

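```bash
python3 -m jog '[255,1,0,0,0,0,0, 255,4,0,-0.6,0,0,0, 255,8.5,0,-1.4,0,0,0, 255,14,0,-2.2,0,0,0, 255,19.5,0,-3,0,0,0, 255,25,0,-4,0,0,0, 255,30.5,0,-4.9,0,0,0, 255,36,0.2,-5.8,0,0,0, 255,41.3,0.4,-6.6,0,0,0, 255,45.7,0.5,-7.3,0,0,0, 255,48.5,0.5,-7.8,0,0,0, 255,49.8,0.5,-8,0,0,0]'
python3 -m jog '[255,0,0,0,0,0,0, 255,0,0,0,0,0,0]'
python3 -c "
from h import *
s=st();i=get_image('top');crop(i,300,145,500,315,4,'t11.png');
for t in (15,30,45,65):plan(*pose((.57,-.25,.3),5,t))"
```

```text
clock: 20.08
position: [0.5694, -0.2518, 0.2837]
ee_rot: [0.52, -0.52, 0.478, -0.48]
contact_force: [-0.3, 0.3, -7.5]
width: 0.0211
clock: 20.32
position: [0.5704, -0.248, 0.2845]
ee_rot: [0.522, -0.52, 0.477, -0.479]
contact_force: [0.4, 0.2, -8.1]
width: 0.021
t20.32 [ 0.5704 -0.248   0.2845] yaw -85.09 ydir [ 0.0034  0.0008 -1.    ] F [ 0.4301  0.2461 -8.0985] w 0.02098440639841778 q [-0.5233  0.3235  1.3056  0.0024  1.51   -0.6092]
rows: [0.21, 0.27, 0.42] [1.849, -0.008, 0.001]
rows: [0.21, 0.09, 0.87] [3.724, -0.008, 0.002]
rows: [0.21, -0.21, 1.26] [5.599, -0.008, 0.003]
rows: [0.21, -0.74, 1.63] [8.099, -0.007, 0.005]
```

View pics/t11.png

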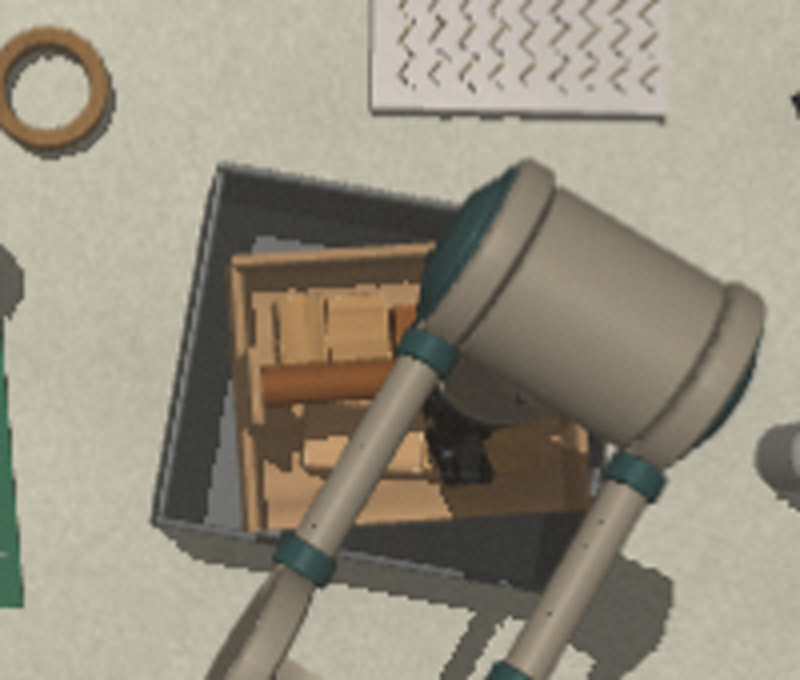

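```bash
python3 -m jog '[255,0.1,0.1,0.2,0.8,0,0, 255,0.2,0.2,0.4,1.8,0,0, 255,0.2,0.1,0.7,2.8,0,0, 255,0.2,0.1,0.9,3.7,0,0, 255,0.2,0,1.1,4.6,0,0, 255,0.2,-0.2,1.3,5.6,0,0, 255,0.2,-0.5,1.5,6.8,0,0, 255,0.2,-0.7,1.6,7.8,0,0, 255,0.2,-0.8,1.6,8.2,0,0, 255,0.2,-0.8,1.6,8.2,0,0, 255,0.2,-0.8,1.6,8.2,0,0, 255,0.2,-0.8,1.6,8.2,0,0]'
python3 -m jog '[255,0,0,0,0,0,0, 255,0,0,0,0,0,0]'
python3 -c "
from h import *
s=st();i=get_image('top');crop(i,300,145,500,315,4,'t12.png');i=get_image('scene');crop(i,170,100,340,300,3,'s12.png');i=get_image('wrist');cv2.imwrite('pics/w12.png',i['color'])"
```

```text
clock: 21.88
position: [0.5871, -0.2499, 0.2939]
ee_rot: [0.72, -0.156, 0.14, -0.661]
contact_force: [0.7, -0.4, -4.6]
width: 0.0204
clock: 22.12
position: [0.5866, -0.25, 0.293]
ee_rot: [0.72, -0.155, 0.141, -0.661]
contact_force: [0.2, 0.4, -3.7]
width: 0.0207
t22.12 [ 0.5866 -0.25    0.293 ] yaw -85.12 ydir [ 0.9089  0.0768 -0.4098] F [ 0.18    0.3796 -3.6829] w 0.020654147964820232 q [-1.0127  0.1407  2.1316  1.5161  0.9491 -2.1535]
```

View pics/t12.png

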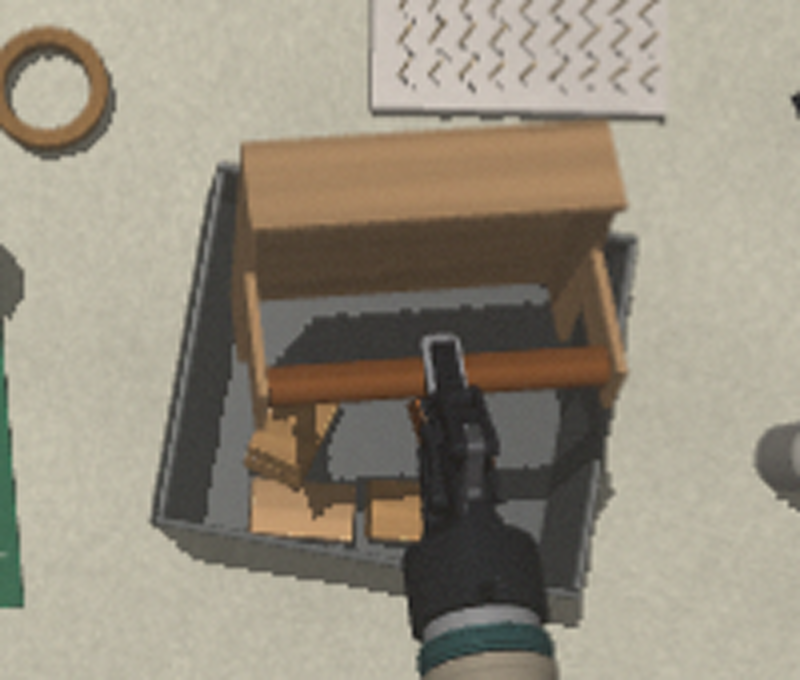

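View pics/s12.png

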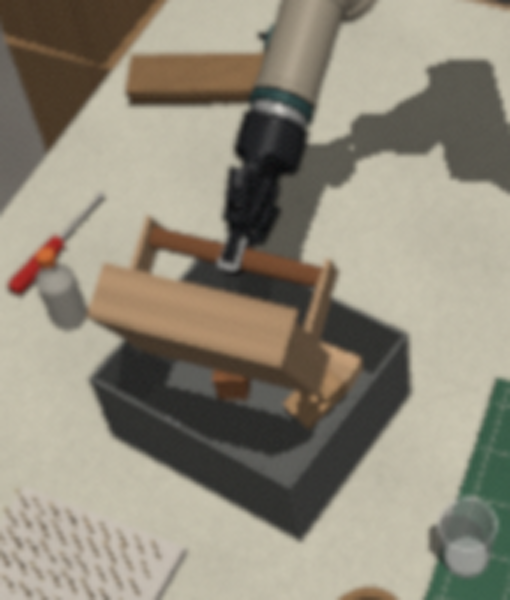

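View pics/w12.png

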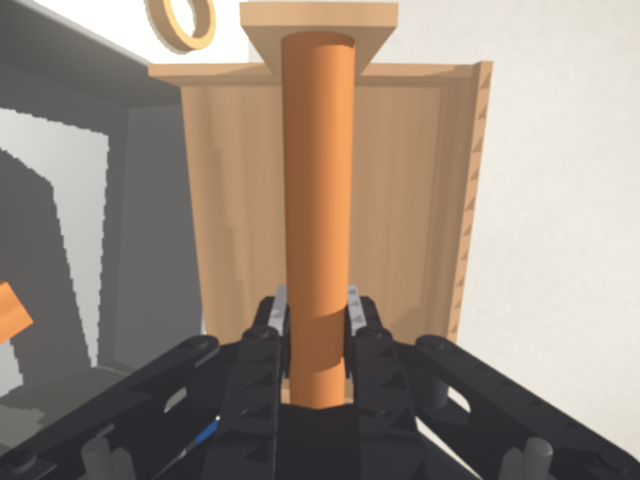

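```bash
python3 -m jog '[255,0,-0.8,1.8,0,0,0, 255,0,-2,4.6,0,0,0, 255,0,-3.3,7.3,0,0,0, 255,0,-3.3,7.3,0,0,0, 255,0,-3.3,7.3,0,0,0]'
python3 -c "
from h import *
s=st();i=get_image('top');crop(i,300,145,500,315,4,'t13.png');
for t in (45,30,15,0):plan(*pose((.57,-.25,.37),4.9,t))"
```

```text
clock: 22.9
position: [0.5857, -0.2494, 0.3708]
ee_rot: [0.72, -0.155, 0.143, -0.661]
contact_force: [0.2, -0.2, -4.0]
width: 0.021
t22.90 [ 0.5857 -0.2494  0.3708] yaw -85.11 ydir [ 0.9079  0.0778 -0.4119] F [ 0.2077 -0.1815 -4.0077] w 0.02104875638144205 q [-1.0136  0.0361  2.0062  1.3539  0.9812 -1.8726]
rows: [-0.07, 0.33, -1.34] [-2.582, -0.009, -0.004]
rows: [-0.07, 0.1, -1.78] [-4.457, -0.009, -0.005]
rows: [-0.07, -0.23, -2.13] [-6.332, -0.008, -0.006]
rows: [-0.07, -0.64, -2.39] [-8.207, -0.008, -0.007]
```

View pics/t13.png

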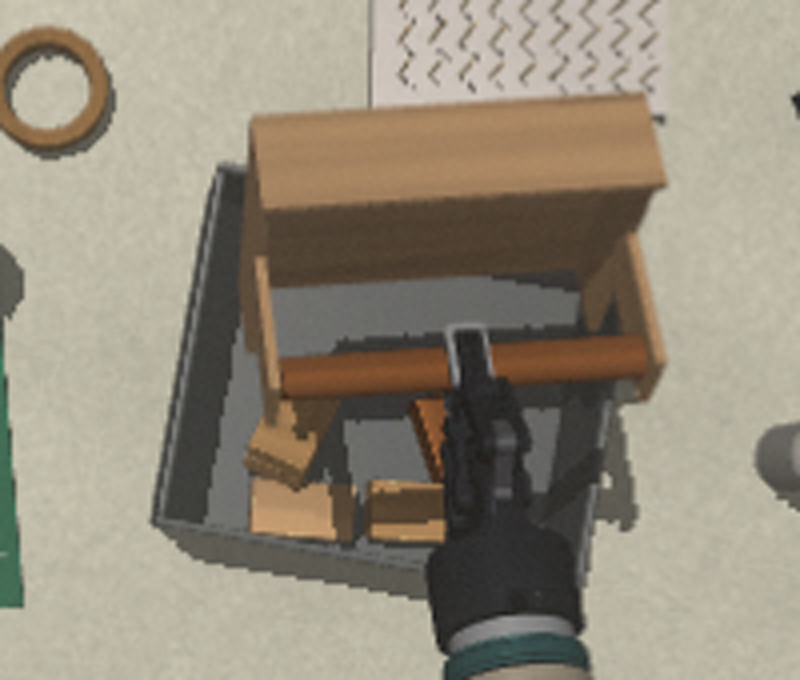

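```bash
python3 -m jog '[255,0,0.1,-0.5,-0.8,0,0, 255,0,0.3,-1,-1.8,0,0, 255,0,0.3,-1.4,-2.8,0,0, 255,0,0.2,-1.6,-3.8,0,0, 255,0,0,-1.9,-4.8,0,0, 255,0,-0.1,-2,-5.8,0,0, 255,0,-0.3,-2.2,-6.8,0,0, 255,0,-0.5,-2.3,-7.7,0,0, 255,0,-0.6,-2.4,-8.2,0,0, 255,0,-0.6,-2.4,-8.2,0,0, 255,0,-0.6,-2.4,-8.2,0,0]'
python3 -c "
from h import *
s=st();i=get_image('top');cv2.imwrite('pics/t14.png',i['color']);plan(*pose((.608,.254,.32),4.85,0))"
```

```text
clock: 24.32
position: [0.5707, -0.2507, 0.352]
ee_rot: [0.522, -0.52, 0.478, -0.478]
contact_force: [0.1, 0.0, -3.4]
width: 0.0213
t24.32 [ 0.5707 -0.2507  0.352 ] yaw -85.14 ydir [ 0.0023  0.0022 -1.    ] F [ 0.1209  0.0222 -3.3691] w 0.0212850309290108 q [-0.5273  0.3132  1.1608  0.0031  1.6668 -0.6119]
rows: [-49.99, 5.21, 7.99] [-0.022, -0.001, -0.007]
```

View pics/t14.png

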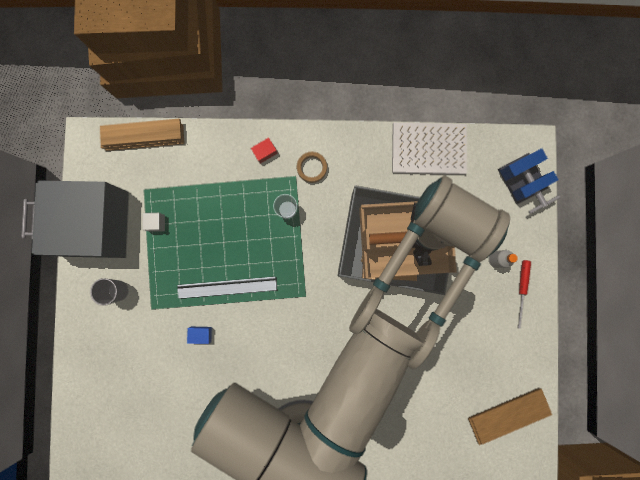

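```bash
python3 -m jog '[255,-1,0,0.2,0,0,0, 255,-4,0,0.6,0,0,0, 255,-8.5,0,1.4,0,0,0, 255,-14,0.5,2.2,0,0,0, 255,-19.5,1,3,0,0,0, 255,-25,1.5,4,0,0,0, 255,-30.5,2.2,4.9,0,0,0, 255,-36,3,5.8,0,0,0, 255,-41.3,4,6.6,0,0,0, 255,-45.7,4.7,7.3,0,0,0, 255,-48.5,5.2,7.8,0,0,0, 255,-50,5.2,8,0,0,0]'
python3 -m jog '[255,0,0,0,0,0,0, 255,0,0,0,0,0,0, 255,0,0,0,0,0,0]'
python3 -c "
from h import *
s=st();plan(*pose((.608,.254,.135),4.85,0));i=get_image('wrist');cv2.imwrite('pics/w15.png',i['color'])"
```

```text
clock: 25.88
position: [0.6075, 0.2554, 0.3009]
ee_rot: [0.522, -0.52, 0.477, -0.479]
contact_force: [0.5, -0.4, -4.1]
width: 0.0208
clock: 26.25
position: [0.6088, 0.2522, 0.3015]
ee_rot: [0.521, -0.52, 0.477, -0.48]
contact_force: [-0.6, -0.1, -4.4]
width: 0.0211
t26.25 [0.6088 0.2522 0.3015] yaw -85.25 ydir [ 0.0042 -0.0011 -1.    ] F [-0.5555 -0.0579 -4.391 ] w 0.021108775350989047 q [ 0.2885  0.3779  1.1825 -0.0023  1.5775  0.2055]
rows: [-0.21, 18.52, -0.14] [-0.029, -0.012, 0.01]
```

View pics/w15.png

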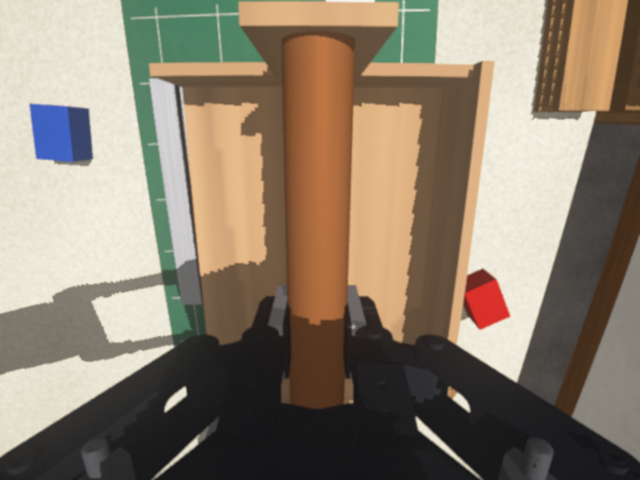

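```bash
python3 -m jog '[255,0,2,0,0,0,0, 255,0,6,0,0,0,0, 255,0,10,0,0,0,0, 255,0,14,0,0,0,0, 255,0,16.5,0,0,0,0, 255,0,18.3,0,0,0,0, 255,0,19,0,0,0,0, 255,0,19.2,0,0,0,0, 255,0,19.2,0,0,0,0, 255,0,19.2,0,0,0,0]'; python3 -m jog '[255,0,0.2,0,0,0,0, 255,0,0.4,0,0,0,0, 255,0,0.6,0,0,0,0, 255,0,0.7,0,0,0,0, 255,0,0.7,0,0,0,0]'
```

```text
clock: 27.55
position: [0.6099, 0.2536, 0.1101]
ee_rot: [0.522, -0.519, 0.477, -0.48]
contact_force: [0.6, -0.7, -4.4]
width: 0.0207
clock: 28.18
position: [0.6093, 0.2534, 0.1019]
ee_rot: [0.521, -0.52, 0.477, -0.479]
contact_force: [0.1, 0.2, -4.0]
width: 0.0209
```

```bash
python3 -m jog '[255,0,0.1,0,0,0,0, 255,0,0.15,0,0,0,0, 255,0,0.2,0,0,0,0, 255,0,0.2,0,0,0,0]'; python3 -m jog '[255,0,0.05,0,0,0,0, 255,0,0.1,0,0,0,0, 255,0,0.1,0,0,0,0]'
```

```text
clock: 28.68
position: [0.6094, 0.2534, 0.1001]
ee_rot: [0.521, -0.52, 0.477, -0.48]
contact_force: [-0.2, -0.0, -4.2]
width: 0.0208
clock: 29.05
position: [0.6095, 0.2534, 0.1001]
ee_rot: [0.522, -0.52, 0.477, -0.48]
contact_force: [-2.8, -1.8, 3.4]
width: 0.0208
```

```bash
python3 -m jog '[255,0,0,0,0,0,0, 255,0,0,0,0,0,0]' 20; python3 -m jog '[150,0,0,0,0,0,0, 120,0,0,0,0,0,0, 60,0,0,0,0,0,0, 60,0,0,0,0,0,0, 20,0,-0.2,0,0,0,0, 0,0,-0.5,0,0,0,0, 0,0,-4,0,0,0,0, 0,0,-9,0,0,0,0, 0,0,-14,0,0,0,0, 0,0,-18,0,0,0,0, 0,0,-18,0,0,0,0, 0,0,-18,0,0,0,0]'
python3 -c "
from h import *
s=st();i=get_image('wrist');cv2.imwrite('pics/w16.png',i['color']);plan([.3,.1,.35],Rdown(-85))"
```

```text
clock: 29.3
position: [0.6095, 0.2535, 0.1]
ee_rot: [0.522, -0.52, 0.477, -0.48]
contact_force: [-2.2, -1.3, 5.5]
width: 0.0208
clock: 30.8
position: [0.6083, 0.2534, 0.2785]
ee_rot: [0.521, -0.52, 0.477, -0.479]
contact_force: [-0.2, -0.1, -0.9]
width: 0.0851
t30.80 [0.6083 0.2534 0.2785] yaw -85.15 ydir [ 0.0026 -0.0011 -1.    ] F [-0.2235 -0.1377 -0.913 ] w 0.08513299056544255 q [ 0.2902  0.3846  1.2271 -0.0018  1.5277  0.2057]
rows: [12.69, -7.25, -31.97] [-0.006, -0.019, 0.012]
```

View pics/w16.png

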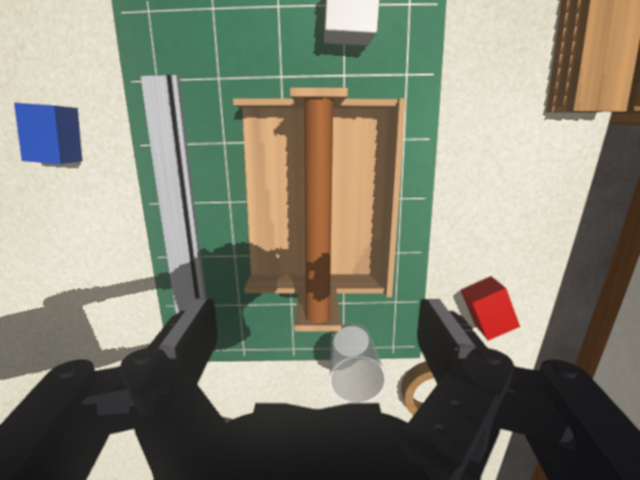

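Tray stands empty and level, clear of the straightedge. I'll retract and do a final check of the whole scene.

```bash
python3 -m jog '[0,2,-3,-5,0,0,0, 0,12,-7,-28,0,0,0, 0,12,-7,-28,0,0,0, 0,12,-7,-28,0,0,0, 0,12,-7,-28,0,0,0, 0,12,-7,-28,0,0,0, 0,12,-7,-28,0,0,0, 0,12,-7,-28,0,0,0]'
python3 -c "
from h import *
s=st();i=get_image('top');cv2.imwrite('pics/t17.png',i['color']);crop(i,330,175,470,310,4,'t17b.png')
i=get_image('scene');cv2.imwrite('pics/s17.png',i['color'])"
```

```text
clock: 31.85
position: [0.3406, 0.1107, 0.3473]
ee_rot: [0.521, -0.521, 0.478, -0.479]
contact_force: [0.3, -0.8, 0.3]
width: 0.0853
t31.85 [0.3406 0.1107 0.3473] yaw -85.14 ydir [ 0.002  -0.0008 -1.    ] F [ 0.3393 -0.7562  0.3313] w 0.08533690740034344 q [ 0.1204 -0.1139  1.6616 -0.001   1.5921  0.0355]
```

View pics/t17.png

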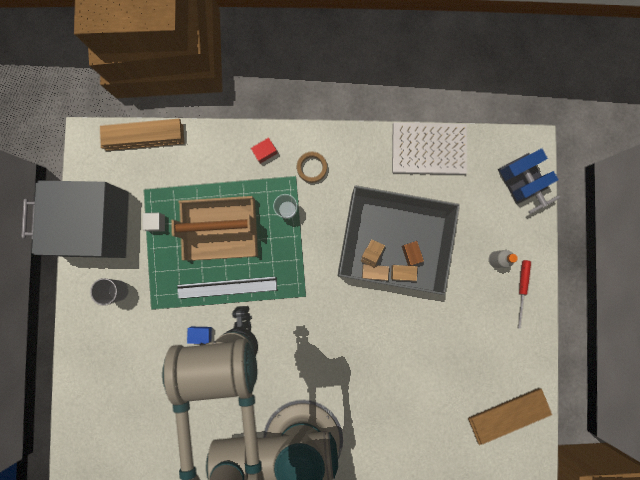

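View pics/t17b.png

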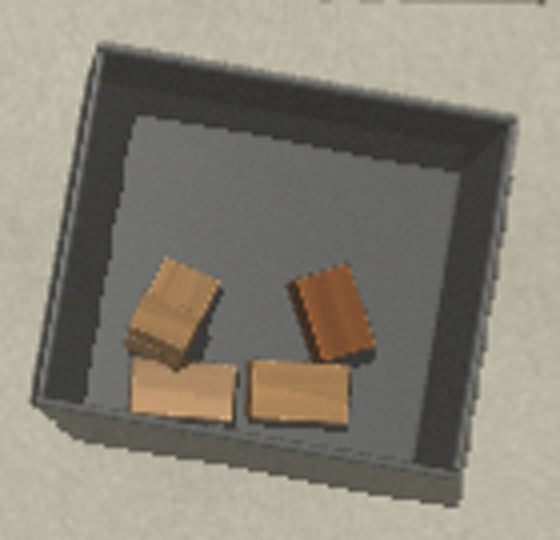

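View pics/s17.png

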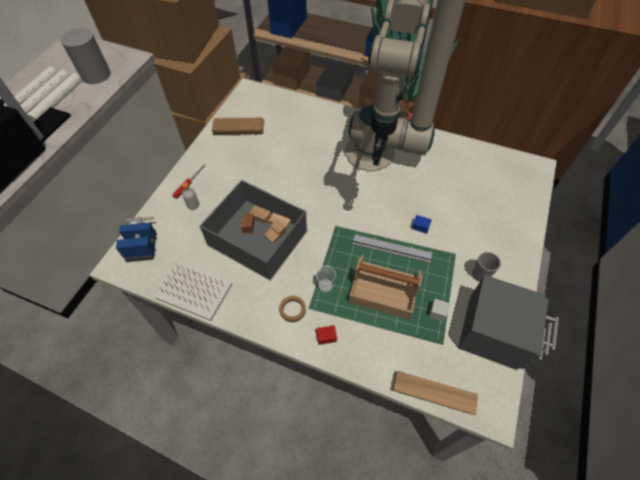

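The final pictures show all four offcuts on the bin floor (top view around 373,252; 413,253; 376,272; 405,273). The tray is upright at (217,228), the straightedge is flat on the mat at (227,288), and the bystanders haven't moved.

```bash
python3 -m jog '[0,0,0,0,0,0,0, 0,0,0,0,0,0,0]'; python3 -c "
from rig import *
print(sign_off())"
```

```text
clock: 32.2
position: [0.34, 0.1106, 0.3479]
ee_rot: [0.521, -0.52, 0.477, -0.479]
contact_force: [0.5, 0.1, 0.1]
width: 0.0854
the job is handed in; nothing more can be done
None
```

I did the job in the order asked and handed it in at 32.2 s of the 72 s limit.

- **Straightedge:** I laid it flat along the front strip of the mat and opened the jaws only after the force reading showed contact. It pressed on the mat with about 13 N at most.
- **Tray:** I carried it to the bin by its bar, tipped it 65° with the front edge down, and set it back on the mat where it had stood. It touched down with about 5 N.

The last pictures, from the top and scene cameras, show all four offcuts on the bin floor. The tray is upright and empty, clear of the straightedge by about 6 cm from where I placed them. The bystanders and look-alikes look unmoved, and the robot was retracted and touching nothing.

No check failed or disagreed. The gripper read 20.6 mm on the 24 mm bar, which I put down to the pads giving at 120 N. The tray did not slip in the grip.

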